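# Set the camera stand's sprung tube to its ring and lock the cam lever

### The job

The inner tube of the camera stand is sprung and has risen too high: grip it, press it straight down until the black rubber ring on it is level with the top rim of the clamp, and hold it there. Still holding it, turn your hand about the tube so that a finger sweeps the clamp's wing lever clockwise (seen from above) all the way round to its stop. Finish holding: do not let go of the tube at the end, keep gripping it at that height with the lever shut, ready for the camera to be screwed on, and leave everything else on the desk where it is.

Things in the scene. Friction and masses are not known exactly. Their poses are not given: they have to be found in the camera images.
- stand: Desk camera stand, fixed to the desk: dark steel foot plate 150 x 130 x 12 mm, grey column 30 mm thick, then the black and aluminium clamp (43 mm across, from 84 to 120 mm above the desk). Origin on the desk under the column's axis, z up; the wing lever points along the stand's own +x when fully open.
- rim (a point): Centre of the clamp's flat top rim (34 mm across), 120 mm above the desk, on the column's vertical axis. The inner tube comes out here.
- inner_tube: Bright steel tube, 20 mm in diameter with fine engraved lines, standing upright out of the clamp. Origin at the centre of its flat top, at the start 112 mm above the rim; a brass camera stud 8 mm across stands 8 mm higher. It slides down into the column and turns freely about its own axis while the lever is open; a spring inside lifts it with 5 to 9 N. The clamp grips it over the last half of the lever's travel.
- mark_mid (a point): Middle of the black rubber ring that sits tight on the inner tube (24 mm across, 5 mm tall) and marks the length: 48 to 68 mm below the tube's top. It goes down with the tube; right when level with point rim.
- post (a joint): How far the inner tube is pushed down from its highest position (m): 0 at the top, 0.075 at the lower end.
- lever (a joint): Wing lever of the clamp, turning about the tube's axis: 0 fully open, grows as it is turned clockwise seen from above, 0.9 rad shut against the stop lug. It starts between 0 and 0.15 and stays where it is left; turning takes about 0.1 Nm, up to about 0.15 Nm as it clamps.
- lever_fin (a point): Middle of the lever's upright aluminium fin, 33 mm out from the tube's axis: the fin is a radial plate 8 mm thick, from 20 to 46 mm out from the axis, and stands from the ring up to 38 mm above the rim, so that a finger on the tube just above the rim meets its side when the hand turns. Below it the lever's arm goes out to 67 mm, 111 mm above the desk.
- camera_mid (a point): Bystander: small black camera, 30 x 78 x 45 mm with a short lens, lying near the stand. Centre, 20 mm up.
- drive_a_mid (a point): Bystander: hot-swap drive sled, 128 x 76 x 18 mm, flat near the stand. Centre.
- driver: Bystander: black-handled screwdriver, 180 mm long, lying on the robot's side of the stand. Origin under its middle.
- drive_b_mid (a point): Bystander: second drive sled, same size, farther off. Centre.
- mouse_mid (a point): Bystander: black computer mouse, 104 x 60 x 24 mm. Centre.
- mug_mid (a point): Bystander: white mug, 80 mm across, 92 mm tall. Centre, 46 mm up.
- tape_mid (a point): Bystander: roll of white tape lying flat, 84 mm across, 19 mm tall. Centre.
Not all that is in view belongs to the job. Of the things that look like the stand, take the one that is farthest from the robot's base at the start.

How it is judged:
By the outcome, as a careful person would: the job done as asked, in the order asked, and still so for the second after the job is handed in, while the arm keeps its last pose, push and grip.
It also fails if it takes over 38 s, if anything falls off the work surface, if the arm or the gripper's body presses on something with over 40 N, if the wrist force passes 120 N, or if a joint passes its speed limit or range.

### The arm

A 6-joint arm with a two-finger parallel gripper is mounted at the origin on the work surface. World frame = base frame: x ahead of the robot, y to its left, z up, the work surface at z = 0. Lengths are in m, angles in degrees, forces in N, time in s.
With the tool pointing down it reaches from about 0.35 to 0.925 m from the base axis. Payload 6.4 kg.
Tool frame: the origin (TCP) lies midway between the tips of the shut fingers; the grasp point (between the pads) lies 19 mm behind it; x points along the fingers, z is the direction in which the jaws open and shut, and the axes are right-handed (so a half turn about x gives the same grasp; the last joint's range is limited). The gripper opens to 85 mm and grips with 20 to 120 N. Pads are 22 mm wide; open, the fingers measure 114 mm over their backs; the gripper's body (76 mm by 85 mm) begins 54 mm behind the grasp point. The pads swing forward as they close: fully open they stand 13 mm farther back than shut.
Start: joints at [61.587, 14.043, 89.255, -0, 76.702, -9.975], TCP at [0.206, 0.617, 0.231] pointing down, gripper open.
Joint ranges: [-179.41, 179.41], [-58.25, 129.5], [7.25, 145.43], [-54.29, 234.29], [11.92, 165.04], [-157.13, 157.13]. Speed limits (degrees/s): [147.25, 147.25, 180, 180, 180, 180].

### API

Orientations are given as [roll, pitch, yaw] about the fixed x, y, z axes, in that order (R = Rz(yaw) Ry(pitch) Rx(roll)).
In Python, from workcell import r gives the robot as it stands.
- The arm moves only by the shell command python3 -m pendant 'ROWS' [FORCE]. ROWS is text: rows parted by semicolons, each of 7 numbers parted by spaces: the shift along the tool's x, y, z in mm, then the turn, a rotation vector about the tool's x, y, z in degrees, then the finger opening in mm, from 0 to 85.4. In form: x y z rx ry rz grip; .... A call has 1 to 12 rows; each row shifts and turns the commanded pose from where the row before left it, along the tool's axes as they then stand; what a row does not reach is not made up. A row lasts 1/10 s, in which the tool goes at most 50 mm and 8.59 degrees, less where a joint would pass 70% of its speed; a pose out of reach is approached as far as the arm can. A call is refused whole if a number of a shift passes 50 or a number of a turn 8.59, either way. A call with a gripper value outside its range is refused whole. The fingers move at their own pace and stop on an object; FORCE is the grip in N (left out, the last holds). Time passes only in rows, so rows that do not move let the fingers close. It gives the time, the measured TCP pose, the force and the opening at its end, in the units of the state.
- r.observe(): the state, without advancing time (a new reading comes with each control period).
- r.grab_frame(name): name is "scene" or "side" or "wrist"; returns a dict with "img" (480x640x3 uint8, red, green, blue), "camera_matrix" (3x3 intrinsics, pixels), "k1" (the pictures are not rectified: a ray, as slopes to the right and down, at radius r is drawn at 1 + k1 r^2 times it, then the intrinsics apply), "camera_from_world" (4x4, takes a point from world to camera coordinates); the wrist camera has in their place "hand_eye" (4x4, takes a point from camera to tool coordinates, whose origin is the TCP and whose axes are the tool frame's). Camera axes: x right, y down, z forward; pixel columns grow to the right and rows downward; lengths in m; the calibration is good to about 2 mm. A picture is of the moment at which its call begins: read the wrist's pose just before it. There is no depth.
- r.hand_in(): hands the job in, once; it reports no verdict.
The state is a dict: "clock": time; "q": joint angles; "dq": joint speeds; "tau": joint torques, N m; "tcp_pos": TCP position; "eef_rot": TCP orientation; "force": force on the tool from outside, world axes, zero at the start; "wrist_torque": the same for the moment, N m; "finger_gap": finger opening in m.
Only numpy, scipy, OpenCV 4.12 (cv2) and the standard library are available. Lean on these libraries where they do the work, as an engineer would, in place of code of your own. Each camera call takes 0.05 s, during which the arm holds its last target. There are 200 camera calls.

## Working session

There is one attempt and no reset: what is moved stays moved. The work goes in short steps, Python scripts to look and compute and a shell command to move; the robot and the scene stay as the last step left them, time stands still between calls to the robot, and variables do not carry over. Pictures are saved under pics/ and viewed, about 8 in all and at most 12, crops included, and the job is handed in when it is done.

```bash
mkdir -p pics; ls; cat > h.py <<'E'
import numpy as np, cv2, pickle
from workcell import r
from scipy.spatial.transform import Rotation as R
def snap(n, f):
    s=r.observe(); d=r.grab_frame(n); d['s']=s
    cv2.imwrite(f'pics/{f}.png', d['img'][:,:,::-1]); pickle.dump(d,open(f'pics/{f}.pkl','wb')); return d
def cam(d):
    if 'camera_from_world' in d: return np.array(d['camera_from_world'])
    s=d['s']; T=np.eye(4); T[:3,:3]=R.from_euler('xyz',s['eef_rot'],degrees=True).as_matrix(); T[:3,3]=s['tcp_pos']
    return np.linalg.inv(T@np.array(d['hand_eye']))
def ray(d,u,v):
    K=np.array(d['camera_matrix']); x=np.array([(u-K[0,2])/K[0,0],(v-K[1,2])/K[1,1]]); y=x.copy()
    for _ in range(30): y=x/(1+d['k1']*(y@y))
    M=np.linalg.inv(cam(d)); w=M[:3,:3]@np.array([y[0],y[1],1]); return M[:3,3],w/np.linalg.norm(w)
def onz(d,u,v,z):
    o,w=ray(d,u,v); return o+w*(z-o[2])/w[2]
def proj(d,p):
    K=np.array(d['camera_matrix']); c=cam(d)@np.append(p,1); y=c[:2]/c[2]; y=y*(1+d['k1']*(y@y)); return K[:2,:2]@y+K[:2,2]
def tri(*obs):
    A=np.zeros((3,3));b=np.zeros(3)
    for d,u,v in obs:
        o,w=ray(d,u,v);P=np.eye(3)-np.outer(w,w);A+=P;b+=P@o
    return np.linalg.solve(A,b)
def ld(f): return pickle.load(open(f'pics/{f}.pkl','rb'))
E
python3 - <<'E'
from h import *
for n in('scene','side'):
    d=snap(n,n+'0'); print(n,np.linalg.inv(cam(d))[:3,3],np.linalg.inv(cam(d))[:3,2])
print(r.observe())
cv2.imwrite('pics/both.png',np.hstack([cv2.resize(cv2.imread(f'pics/{n}0.png'),(400,300)) for n in('scene','side')]))
E
```

```text
pics
scene [ 1.39805708 -0.2432273   1.11984523] [-0.66763538  0.17182883 -0.72438791]
side [ 0.03645171 -0.81880138  0.9544652 ] [ 0.38066491  0.66689343 -0.64058363]
{'clock': 0.1, 'q': array([ 6.15884132e+01,  1.40796150e+01,  8.93173072e+01, -6.68230889e-04,
        7.67000770e+01, -9.97508904e+00]), 'dq': array([-0.04116314, -0.09358288, -0.12517443, -0.04192008,  0.02191278,
        0.10278303]), 'tau': array([ 2.49420674e-05, -4.30672717e+01, -3.27128291e+01, -1.25645929e-04,
        2.82703935e-03,  1.74660687e-05]), 'tcp_pos': array([0.20532512, 0.61620435, 0.23030192]), 'eef_rot': array([ 170.40887715,   89.9029986 , -118.02746633]), 'force': array([ 0.36547231,  0.06224953, -0.07738317]), 'wrist_torque': array([-0.00385677,  0.05162249,  0.00039536]), 'finger_gap': 0.08541534057483793}
```

View pics/scene0.png

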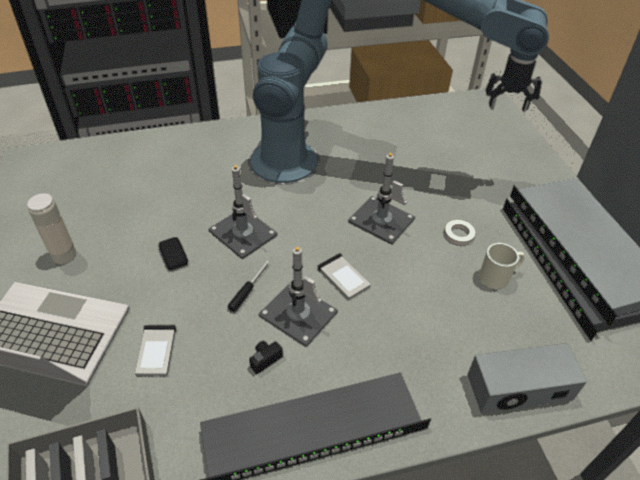

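View pics/side0.png

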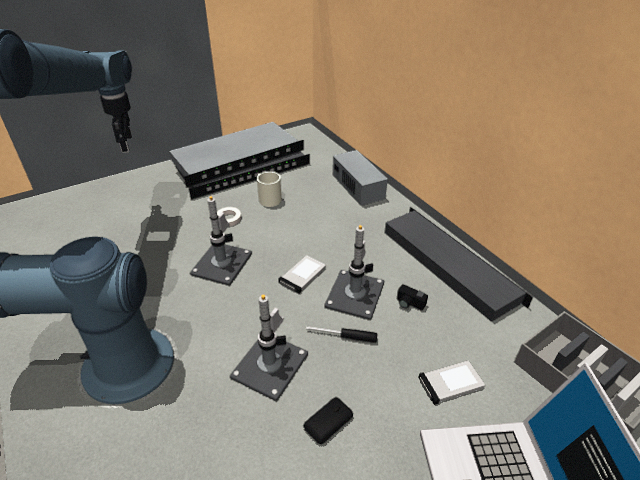

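Three stand-like things appear, listed as scene pixel / side pixel at the foot: (243,233)/(270,368), (382,218)/(221,262) and (298,313)/(355,290). The third looks farthest from the base, so I'll check the distances and confirm it in one enlarged crop.

```bash
python3 - <<'E'
from h import *
a,b=ld('scene0'),ld('side0')
for p,q in [((297,249),(360,228)),((236,168),(263,297)),((390,155),(211,199))]:
    t=tri((a,*p),(b,*q)); print(t,np.hypot(*t[:2]),proj(a,t)-p,proj(b,t)-q)
A=a['img'][235:350,245:355];B=b['img'][220:325,310:410]
cv2.imwrite('pics/c1.png',np.hstack([cv2.resize(x,(400,420),interpolation=cv2.INTER_CUBIC) for x in(A,B)])[:,:,::-1])
E
```

```text
[ 0.59735048 -0.08218575  0.23368763] 0.6029776927626501 [-0.25914436  0.28360328] [-0.24844292 -0.2313853 ]
[ 0.29311431 -0.17209162  0.23256559] 0.3398992831366474 [ 0.02474617 -0.02905068] [0.03256101 0.03243436]
[0.32823994 0.22012664 0.23325412] 0.39521790582824 [-0.21023499  0.33775211] [-0.24256723 -0.30338183]
```

View pics/c1.png

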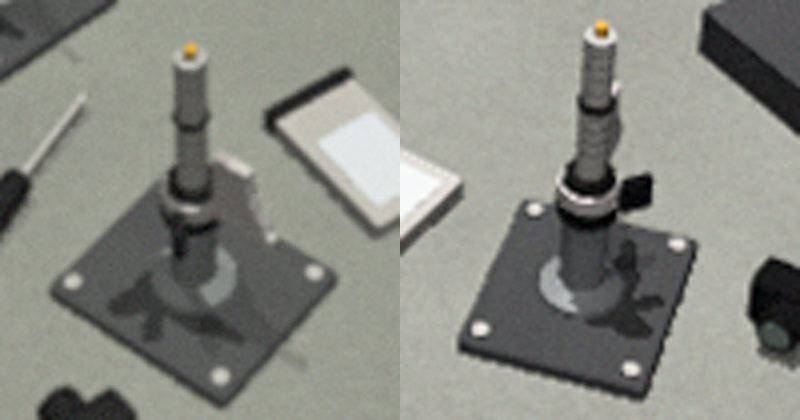

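Viewed (3 so far): the third stand, with its stud at scene (297,249), is 0.603 m out against 0.34 and 0.40 m for the others, so it is the target. The fin is at crop-left (235,165) and the lever arm tip is at (268,237). The black lug is at the lower centre, the ring at (191,117) and the rim at about (188,180).

```bash
python3 - <<'E'
from h import *
a,b=ld('scene0'),ld('side0')
s=lambda x,y:(245+x*110/400,235+y*115/420)
t=lambda x,y:(310+(x-400)*100/400,220+y*105/420)
ax=np.array([.5973,-.0822])
for n,p,z in[('tip',s(268,237),.111),('fin top in',s(215,157),.158),('fin top out',s(250,172),.158),('lug',s(180,250),.1),('rim',s(189,190),.12)]:
    q=onz(a,*p,z);d=q[:2]-ax;print(n,q,np.hypot(*d),np.degrees(np.arctan2(d[1],d[0])))
for n,p,z in[('fin top side',t(617,85),.158),('lug side',t(650,190),.1)]:
    q=onz(b,*p,z);d=q[:2]-ax;print(n,q,np.hypot(*d),np.degrees(np.arctan2(d[1],d[0])))
# foot bolts
P=[onz(a,*s(*p),.012) for p in[(72,282),(220,376),(314,272)]];print(P, (P[0]+P[2])/2)
d=P[2]-P[1];print(np.degrees(np.arctan2(d[1],d[0])),np.linalg.norm(d)); d=P[0]-P[1];print(np.degrees(np.arctan2(d[1],d[0])),np.linalg.norm(d))
for p in[(191,117)]: 
  print(tri((a,*s(191,119)),(b,*t(597,104))))
st=r.observe(); print(R.from_euler('xyz',st['eef_rot'],degrees=True).as_matrix())
E
```

```text
tip [ 0.64968555 -0.04409404  0.111     ] 0.0647789312436863 36.03264718244721
fin top in [ 0.61772007 -0.07061652  0.158     ] 0.02347671356554139 29.564485975401976
fin top out [ 0.63398193 -0.05239729  0.158     ] 0.047262725150201294 39.09258238677615
lug [ 0.63916021 -0.09796246  0.1       ] 0.04472954202194152 -20.633858547811542
rim [ 0.60943407 -0.08558725  0.12      ] 0.01259797860776977 -15.5971823952213
fin top side [ 0.63405277 -0.05769258  0.158     ] 0.04417442832855594 33.696084894648585
lug side [ 0.63440372 -0.10168261  0.1       ] 0.04190773758568739 -27.703290942317487
[array([ 0.58372953, -0.16148495,  0.012     ]), array([ 0.67844709, -0.08124294,  0.012     ]), array([ 0.61180954, -0.00128451,  0.012     ])] [ 0.59776953 -0.08138473  0.012     ]
129.80790913584627 0.10408608454802364
-139.72968007723458 0.12413781915812633
[ 0.59957648 -0.08211582  0.17508323]
[[-7.95528572e-04 -9.48675488e-01  3.16250194e-01]
 [-1.49444292e-03  3.16251069e-01  9.48674353e-01]
 [-9.99998567e-01  2.82079689e-04 -1.66932813e-03]]
```

```bash
python3 -m pendant '-35 0 0 0 0 0 85; -40 0 0 0 0 0 85; 0 -34.9 -31.7 0 0 0 85; 0 -34.9 -31.7 0 0 0 85; 0 -34.9 -31.7 0 0 0 85; 0 -34.9 -31.7 0 0 0 85; 0 -34.9 -31.7 0 0 0 85; 0 -34.9 -31.7 0 0 0 85; 0 -34.9 -31.7 0 0 0 85; 0 -34.9 -31.7 0 0 0 85; 0 -34.9 -31.7 0 0 0 85; 0 -34.9 -31.7 0 0 0 85'
python3 -m pendant '0 -34.9 -31.7 0 0 0 85; 0 -34.9 -31.7 0 0 0 85; 0 -34.9 -31.7 0 0 0 85; 0 -34.9 -31.7 0 0 0 85; 0 0 0 0 0 0 85; 0 0 0 0 0 0 85; 0 0 0 0 0 0 85'
python3 - <<'E'
from h import *
d=snap('wrist','w1'); print(np.round(d['hand_eye'],3)); M=np.linalg.inv(cam(d)); print(M[:3,3],M[:3,2],d['camera_matrix'])
for z in(.24,.232,.175,.12): print(z,proj(d,[.598,-.082,z]))
print(d['s']['q'],d['s']['tcp_pos'],d['s']['eef_rot'])
E
```

```text
clock: 1.3
tcp_pos: [0.4367, 0.2037, 0.306]
eef_rot: [108.0, 90.0, 179.6]
force: [0.9, 0.5, -1.0]
finger_gap: 0.0851
clock: 2.0
tcp_pos: [0.5282, 0.0418, 0.3059]
eef_rot: [83.8, 89.9, 155.4]
force: [-0.2, 0.0, -0.6]
finger_gap: 0.0852
[[-0.    -0.276  0.961 -0.143]
 [ 0.    -0.961 -0.276  0.07 ]
 [ 1.     0.     0.    -0.   ]
 [ 0.     0.     0.     1.   ]]
[0.46181222 0.06337027 0.44862617] [ 0.26145782 -0.08634217 -0.96134533] [[389.65611516   0.         316.53047362]
 [  0.         389.65611516 241.19887599]
 [  0.           0.           1.        ]]
0.24 [170.64204537 411.28166019]
0.232 [174.76804539 403.18084936]
0.175 [198.71843445 356.33751679]
0.12 [215.37125834 323.93590548]
[-7.75079942e+00 -5.38283270e+00  1.02002379e+02  1.49758990e-02
  8.34295471e+01 -7.93598115e+01] [0.52824183 0.04180675 0.30592115] [ 83.78261079  89.94870211 155.38990292]
```

View pics/w1.png

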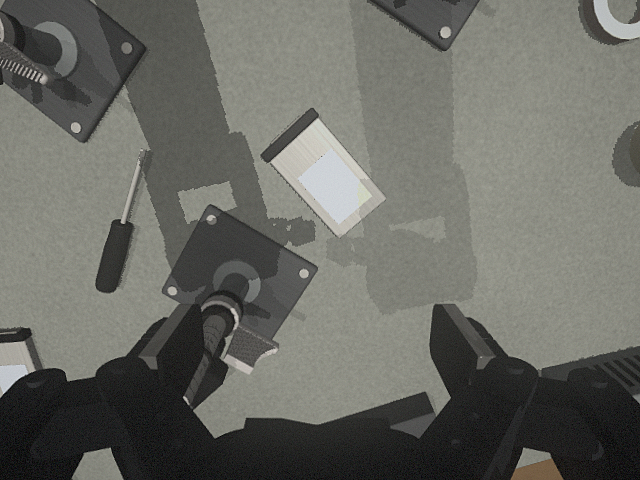

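The target post sits at left centre, from about (190,400) at the left finger up to the rim near (222,305). The fin is at (252,350), on the +y side. The fingers hide the ring, so I'll shift outward to see the whole post.

```bash

python3 -m pendant '0 -45 5 0 0 0 85; 0 -45 5 0 0 0 85; 0 -35 0 0 0 0 85; 0 0 0 0 0 0 85; 0 0 0 0 0 0 85; 0 0 0 0 0 0 85'
python3 - <<'E'
from h import *
d=snap('wrist','w2')
for z in(.24,.232,.175,.158,.12): print(z,proj(d,[.598,-.082,z]))
u,v=proj(d,[.598,-.082,.175]).astype(int); x0,y0=max(u-100,0),max(v-75,0)
print(x0,y0); cv2.imwrite('pics/c2.png',cv2.resize(d['img'][y0:y0+150,x0:x0+200],None,fx=4,fy=4,interpolation=cv2.INTER_CUBIC)[:,:,::-1])
E
```

```text
clock: 2.65
tcp_pos: [0.6496, 0.0123, 0.3066]
eef_rot: [29.5, 90.0, 101.2]
force: [0.1, -0.3, -0.1]
finger_gap: 0.085
0.24 [128.38720563 224.8929558 ]
0.232 [134.70162361 221.62892183]
0.175 [169.90218192 203.52619567]
0.158 [177.92963724 199.41938232]
0.12 [193.06110992 191.69928753]
69 128
```

View pics/c2.png

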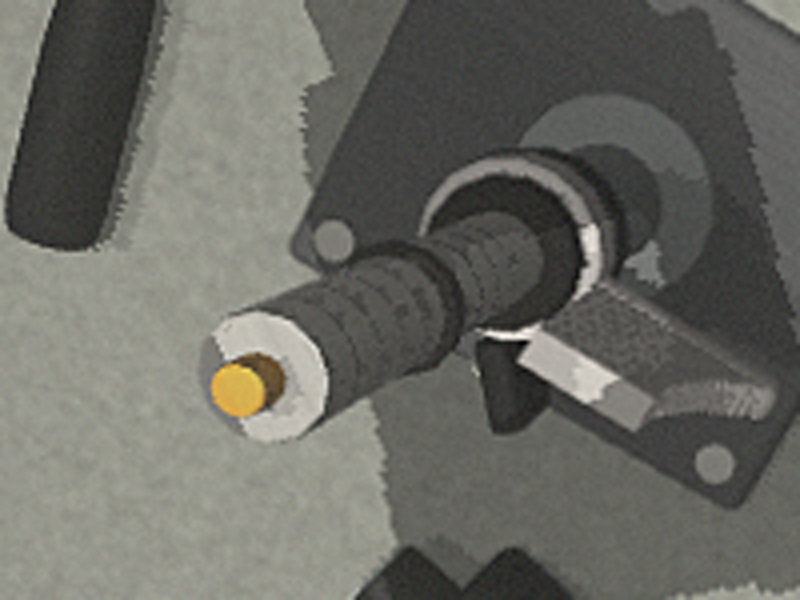

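Viewed (5): the tube top is at crop (267,376), the stud at (238,390), both within 1 px of where I projected them. The ring band runs from (390,243) to (450,360), the rim disc is near (507,253) and the fin top runs from (530,350) to (650,420). I'll enlarge around the ring to measure it.

```bash
python3 - <<'E'
from h import *
d=ld('w2'); K=np.array(d['camera_matrix'])
ax=np.array([.598,-.082])
A=proj(d,[*ax,.232]);B=proj(d,[*ax,.12]); e=(B-A)/np.linalg.norm(B-A); n=np.array([-e[1],e[0]])
# rectified strip: columns along axis line (A->B), rows across
L=np.linalg.norm(B-A); S=9
M=np.array([[e[0]/S,n[0]/S,A[0]-14*e[0]-22*n[0]],[e[1]/S,n[1]/S,A[1]-14*e[1]-22*n[1]]])
im=cv2.warpAffine(d['img'],M,(800,400),flags=cv2.INTER_CUBIC|cv2.WARP_INVERSE_MAP)
im=np.clip(im.astype(float)*1.8,0,255).astype(np.uint8)
for z in np.arange(.12,.24,.01):
    p=proj(d,[*ax,z]); x=int(S*((p-A)@e+14)); cv2.line(im,(x,0),(x,12 if round(z*1000)%50 else 24),(255,0,0),1); print(round(z,3),x,S*((p-A)@n+22))
cv2.imwrite('pics/c3.png',im[:,:,::-1])
E
```

```text
0.12 716 198.0
0.13 679 197.90242914622755
0.14 640 197.8128684018989
0.15 598 197.7334892908759
0.16 554 197.6669433879334
0.17 507 197.6164787172096
0.18 456 197.58608847622796
0.19 402 197.5807024284129
0.2 344 197.60643510881675
0.21 281 197.67091038710353
0.22 214 197.78368969231667
0.23 141 197.95684250259418
```

View pics/c3.png

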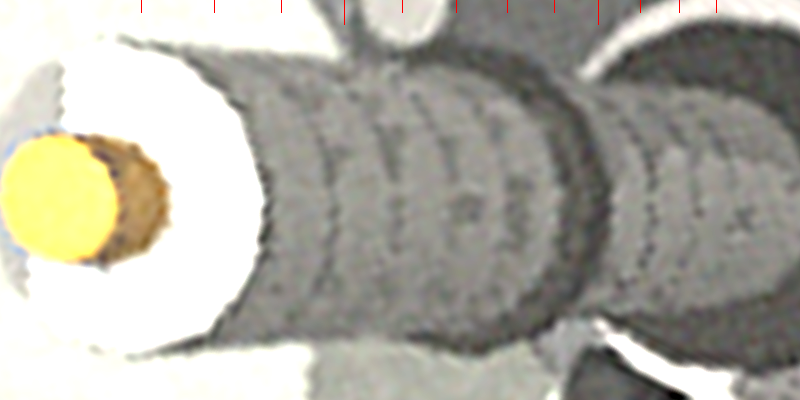

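```bash
python3 - <<'E'
from h import *
from scipy.optimize import brentq
d=ld('w2'); ax=np.array([.598,-.082]); c=np.linalg.inv(cam(d))[:2,3]; h=(c-ax)/np.linalg.norm(c-ax)
A=proj(d,[*ax,.232]);B=proj(d,[*ax,.12]); e=(B-A)/np.linalg.norm(B-A)
f=lambda rad,z: 9*((proj(d,[*(ax+rad*h),z])-A)@e+14)
g=lambda rad,x: brentq(lambda z:f(rad,z)-x,.08,.24)
print('top near',g(.01,263),'top far',g(-.01,-9+9)); print('ring top',g(.01,553),'ring bot',g(.012,607))
s=r.observe(); T=R.from_euler('xyz',s['eef_rot'],degrees=True).as_matrix(); print(T.round(3)); print('delta tool mm',T.T@(np.array([.598,-.082,.3066])-s['tcp_pos'])*1000)
E
```

```text
top near 0.23311218422467597 top far 0.2299738093966416
ring top 0.18502642588773682 ring bot 0.17897827753097445
[[ 0.    -0.949  0.315]
 [ 0.     0.315  0.949]
 [-1.    -0.     0.   ]]
delta tool mm [   0.21929689   19.32293853 -105.63077088]
```

```bash

python3 -m pendant '0 6.4 -35.2 0 0 0 85; 0 6.4 -35.2 0 0 0 85; 0 6.4 -35.2 0 0 0 85; 0 0 0 -6 0 0 85; 0 0 0 -6 0 0 85; 0 0 0 -6 0 0 85; 0 0 0 0 0 0 85; 0 0 0 0 0 0 85; 0 0 0 0 0 0 85'
python3 - <<'E'
from h import *
d=snap('wrist','w3'); s=d['s']; print(s['tcp_pos'],s['q'])
m=cv2.inRange(cv2.cvtColor(d['img'],cv2.COLOR_RGB2HSV),(15,120,100),(35,255,255)); n,l,st,ce=cv2.connectedComponentsWithStats(m)
for i in range(1,n):
    if st[i,4]>15: print(st[i],ce[i],onz(d,*ce[i],.24))
print(proj(d,[.598,-.082,.24]))
E
```

```text
clock: 3.6
tcp_pos: [0.5986, -0.0827, 0.3066]
eef_rot: [-113.0, 90.0, -23.4]
force: [0.4, -0.4, -0.7]
finger_gap: 0.0851
[ 0.59864564 -0.08269499  0.30655461] [-1.86022279e+01  4.94481357e+00  9.16393032e+01 -2.04549555e-03
  8.33919207e+01 -1.08107146e+02]
[311 250  14  13 139] [317.58273381 256.36690647] [ 0.59761779 -0.08250775  0.24      ]
[318.48616089 257.00185494]
```

```bash

python3 -m pendant '20 0.8 0 0 0 0 85; 20 0 0 0 0 0 85; 20 0 0 0 0 0 85; 20 0 0 0 0 0 85; 20 0 0 0 0 0 85; 19.5 0 0 0 0 0 85; 0 0 0 0 0 0 85; 0 0 0 0 0 0 85; 0 0 0 0 0 0 85'
python3 -m pendant '0 0 0 0 0 0 30; 0 0 0 0 0 0 30; 0 0 0 0 0 0 30; 0 0 0 0 0 0 10; 0 0 0 0 0 0 10; 0 0 0 0 0 0 10; 0 0 0 0 0 0 10; 0 0 0 0 0 0 10; 0 0 0 0 0 0 10' 80
python3 - <<'E'
from h import *
a=snap('scene','s2');b=snap('side','d2')
P=[cv2.resize(x[v-40:v+30,u-40:u+40],(400,350),interpolation=cv2.INTER_CUBIC) for x,u,v in((a['img'],*proj(a,[.598,-.082,.16]).astype(int)),(b['img'],*proj(b,[.598,-.082,.16]).astype(int)))]
print([proj(x,[.598,-.082,.16]).astype(int) for x in(a,b)]); cv2.imwrite('pics/c4.png',np.clip(np.hstack(P)*1.4,0,255).astype(np.uint8)[:,:,::-1])
E
```

```text
clock: 4.55
tcp_pos: [0.5989, -0.0833, 0.1884]
eef_rot: [-108.0, 89.9, -18.4]
force: [0.2, -0.3, 0.8]
finger_gap: 0.0849
clock: 5.45
tcp_pos: [0.5981, -0.0822, 0.1872]
eef_rot: [-2.3, 89.9, 87.3]
force: [-2.1, 5.2, 3.1]
finger_gap: 0.0185
[array([297, 271]), array([358, 250])]
```

View pics/c4.png

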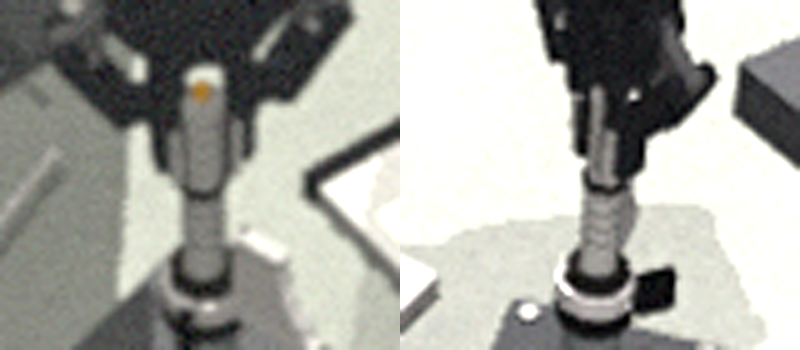

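Viewed (7): the tube is gripped, and the fingertips sit just above the ring, at left (203,190) and right (604,180). I'll cross-check the ring height in the fixed-camera pictures with intensity profiles along the axis.

```bash
python3 - <<'E'
from h import *
ax=np.array([.598,-.082])
for f in('scene0','side0'):
    d=ld(f); g=cv2.cvtColor(d['img'],cv2.COLOR_RGB2GRAY).astype(np.float32); c=np.linalg.inv(cam(d))[:2,3]; h=(c-ax)/np.linalg.norm(c-ax)
    print(f)
    for rad,zs in((.01,np.arange(.150,.240,.002)),):
        o=[]
        for z in zs:
            vals=[]
            for t in(-.003,0,.003):
                p=proj(d,[*(ax+rad*h+t*np.array([-h[1],h[0]])),z]); vals.append(cv2.getRectSubPix(g,(1,1),(float(p[0]),float(p[1])))[0,0])
            o.append(f'{z*1000:.0f}:{np.mean(vals):.0f}')
        print(' '.join(o))
E
```

```text
scene0
150:89 152:89 154:89 156:90 158:90 160:88 162:86 164:84 166:86 168:88 170:87 172:79 174:68 176:54 178:44 180:50 182:62 184:79 186:86 188:89 190:88 192:89 194:90 196:90 198:90 200:90 202:90 204:92 206:91 208:89 210:86 212:85 214:85 216:88 218:90 220:88 222:86 224:85 226:86 228:94 230:111 232:144 234:172 236:180 238:165
side0
150:90 152:92 154:96 156:100 158:98 160:91 162:92 164:96 166:102 168:100 170:91 172:82 174:68 176:40 178:27 180:26 182:59 184:89 186:102 188:102 190:95 192:95 194:98 196:102 198:103 200:102 202:94 204:94 206:100 208:103 210:103 212:96 214:98 216:102 218:104 220:99 222:93 224:97 226:98 228:99 230:134 232:174 234:215 236:192 238:156
```

```bash

python3 -m pendant '10 0 0 0 0 0 10; 10 0 0 0 0 0 10; 10 0 0 0 0 0 10; 0 0 0 0 0 0 10'
python3 -m pendant '10 0 0 0 0 0 10; 10 0 0 0 0 0 10; 10.5 0 0 0 0 0 10; 0 0 0 0 0 0 10; 0 0 0 0 0 0 10; 0 0 0 0 0 0 10'
cat > chk.py <<'E'
from h import *
import sys
t=sys.argv[1]; a=snap('scene','s'+t);b=snap('side','d'+t); o=[]
for d in(a,b):
    p=proj(d,[.598,-.082,.184]); hs=cv2.cvtColor(d['img'],cv2.COLOR_RGB2HSV); m=cv2.inRange(hs,(10,110,60),(35,255,255))
    q=np.zeros_like(m); u,v=p.astype(int); q[v-14:v+14,u-10:u+10]=255; M=cv2.moments(m&q,True)
    print(p, M['m00']); o.append((d,M['m10']/max(M['m00'],1),M['m01']/max(M['m00'],1)))
    if M['m00']: print(o[-1][1:], onz(*o[-1],.184))
if all(x[1] for x in o): print('stud',tri(*o))
P=[cv2.resize(x[v-35:v+35,u-40:u+40],(400,350),interpolation=cv2.INTER_CUBIC) for x,u,v in((a['img'],*proj(a,[.598,-.082,.14]).astype(int)),(b['img'],*proj(b,[.598,-.082,.14]).astype(int)))]
cv2.imwrite(f'pics/e{t}.png',np.clip(np.hstack(P)*1.4,0,255).astype(np.uint8)[:,:,::-1])
s=r.observe();print(s['tcp_pos'],s['force'],s['wrist_torque'],s['q'])
E
python3 chk.py 3
```

```text
clock: 5.95
tcp_pos: [0.5981, -0.0821, 0.1566]
eef_rot: [0.4, 89.9, 90.0]
force: [-1.1, 5.9, 5.5]
finger_gap: 0.0182
clock: 6.55
tcp_pos: [0.5981, -0.0822, 0.1272]
eef_rot: [11.2, 89.9, 100.8]
force: [-3.5, 7.0, 7.1]
finger_gap: 0.0181
[297.14464799 264.67094521] 10.0
(297.0, 267.2) [ 0.6051667  -0.08386624  0.184     ]
[358.69348862 243.25868669] 0.0
[ 0.59815318 -0.08217312  0.12725986] [-3.40944607  5.96409664  5.74870716] [0.90068448 0.42549031 0.00267113] [-1.86018622e+01  1.44367951e+01  1.00352098e+02  8.05908538e-02
  6.52512976e+01 -1.08213626e+02]
```

View pics/e3.png

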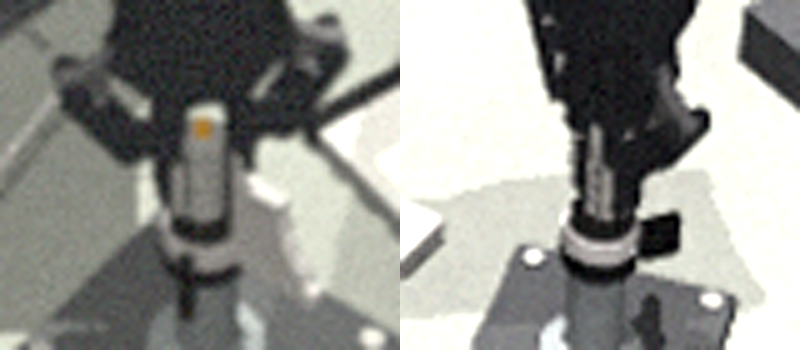

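Viewed (8): the ring has reached the black rim, at left (202,228) and right (607,222), with the fingertips just above it. I'll check for slip with the stud displacement and the axis profile.

```bash
python3 - <<'E'
from h import *
from scipy.optimize import brentq
ax=np.array([.598,-.082])
for f,zc in(('scene0',.24),('s2',.24),('s3',.18)):
    d=ld(f); p=proj(d,[*ax,zc]); hs=cv2.cvtColor(d['img'],cv2.COLOR_RGB2HSV).astype(float)
    u,v=p.round().astype(int); w=hs[v-10:v+10,u-8:u+8]; W=np.where((w[...,0]>8)&(w[...,0]<38),np.clip(w[...,1]-70,0,None)*w[...,2],0)
    yy,xx=np.mgrid[v-10:v+10,u-8:u+8]; uv=np.array([(W*xx).sum(),(W*yy).sum()])/W.sum()
    print(f,uv,brentq(lambda z:proj(d,[*ax,z])[1]-uv[1],.1,.3))
for f in('s3','d3'):
    d=ld(f); g=cv2.cvtColor(d['img'],cv2.COLOR_RGB2GRAY).astype(np.float32); c=np.linalg.inv(cam(d))[:2,3]; h=(c-ax)/np.linalg.norm(c-ax)
    o=[]
    for z in np.arange(.09,.15,.002):
        v=[]
        for t in(-.003,0,.003):
            p=proj(d,[*(ax+.01*h+t*np.array([-h[1],h[0]])),z]); v.append(cv2.getRectSubPix(g,(1,1),(float(p[0]),float(p[1])))[0,0])
        o.append(f'{z*1000:.0f}:{np.mean(v):.0f}')
    print(f,' '.join(o))
E
```

```text
scene0 [296.84384305 248.19764218] 0.23777073695560377
s2 [296.80356131 248.96233741] 0.2353499290899636
s3 [297.06885468 267.35124063] 0.17491712387220978
s3 90:95 92:99 94:100 96:100 98:101 100:98 102:87 104:73 106:55 108:41 110:29 112:28 114:29 116:31 118:35 120:48 122:62 124:79 126:89 128:93 130:93 132:92 134:92 136:93 138:94 140:93 142:89 144:89 146:92 148:93
d3 90:96 92:118 94:126 96:125 98:123 100:138 102:144 104:111 106:75 108:37 110:22 112:20 114:19 116:19 118:28 120:43 122:69 124:82 126:84 128:80 130:78 132:82 134:86 136:90 138:88 140:84 142:82 144:82 146:84 148:84
```

The ring now sits at z ≈ 0.1195 m, with a spring push of about 6 N. Next I'll sweep the lever.

```bash

python3 -m pendant '0 0 0 7 0 0 10; 0 0 0 7 0 0 10; 0 0 0 7 0 0 10; 0 0 0 7 0 0 10; 0 0 0 0 0 0 10'
python3 -c "
from h import *
s=r.observe();print(s['wrist_torque'],s['tau'],s['q'])"
python3 -m pendant '0 0 0 7 0 0 10; 0 0 0 7 0 0 10; 0 0 0 0 0 0 10; 0 0 0 0 0 0 10'
python3 chk.py 4
python3 -c "
from h import *
s=r.observe();print(s['tau']);print(R.from_euler('xyz',s['eef_rot'],degrees=True).as_matrix()[:,2])"
```

```text
clock: 7.15
tcp_pos: [0.5982, -0.0822, 0.1273]
eef_rot: [32.6, 89.9, 94.0]
force: [-3.8, 6.5, 6.8]
finger_gap: 0.0184
[ 0.92210112  0.43433835 -0.03042194] [ -3.39294724 -36.73512697 -28.87367249  -1.05041184  -1.10317346
   0.42712413] [-1.86007906e+01  1.44276831e+01  1.00352911e+02  8.39593309e-02
  6.52512473e+01 -8.01022574e+01]
clock: 7.55
tcp_pos: [0.5982, -0.0822, 0.1273]
eef_rot: [49.7, 89.9, 97.3]
force: [-3.9, 6.8, 7.4]
finger_gap: 0.0185
[297.14464799 264.67094521] 4.0
(296.5, 267.5) [ 0.60577754 -0.08512526  0.184     ]
[358.69348862 243.25868669] 0.0
[ 0.59816375 -0.08217954  0.1273291 ] [-3.1010853   6.00528002  6.45421259] [0.99383465 0.3955798  0.00413757] [-1.86033505e+01  1.44299787e+01  1.00352255e+02  8.37408827e-02
  6.52528183e+01 -6.62130717e+01]
[-3.43153059e+00 -3.66608655e+01 -2.88692772e+01 -1.05010338e+00
 -1.10995207e+00 -9.44376196e-03]
[0.67462921 0.73815614 0.00096732]
```

View pics/e4.png

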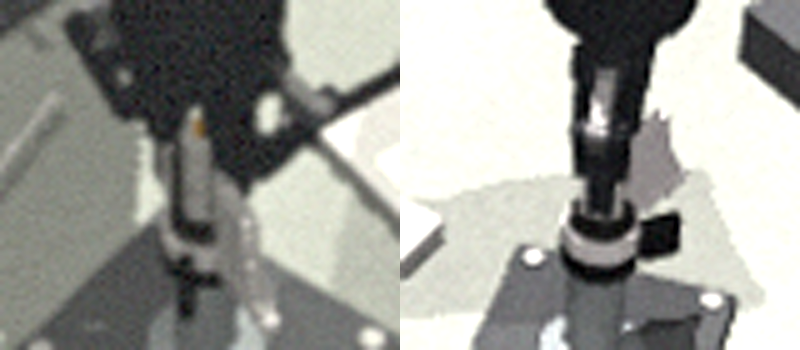

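Viewed (9): the lever is turning; its tip moved from left (313,290) to (268,318). I'll continue the sweep.

```bash

python3 -m pendant '0 0 0 7 0 0 10; 0 0 0 7 0 0 10; 0 0 0 0 0 0 10'
python3 -c "
from h import *
s=r.observe();print(s['wrist_torque'],s['tau'][5],s['q'][5])"
python3 -m pendant '0 0 0 5 0 0 10; 0 0 0 5 0 0 10; 0 0 0 0 0 0 10; 0 0 0 0 0 0 10'
python3 -c "
from h import *
s=r.observe();print(s['wrist_torque'],s['tau'][5],s['q'][5])"
python3 chk.py 5
python3 - <<'E'
from h import *
a=ld('s5'); ax=np.array([.598,-.082])
for az in range(-25,45,5):
    t=np.radians(az); print(az,(proj(a,[*(ax+.067*np.array([np.cos(t),np.sin(t)])),.111])-(proj(a,[.598,-.082,.14]).astype(int)-[40,35]))*5)
E
```

```text
clock: 7.95
tcp_pos: [0.5981, -0.0822, 0.1274]
eef_rot: [64.7, 89.9, 98.1]
force: [-3.5, 5.2, 6.8]
finger_gap: 0.018
[0.87965212 0.48519994 0.01259034] 0.42806273326277733 -52.104499834288696
clock: 8.35
tcp_pos: [0.5981, -0.0822, 0.1273]
eef_rot: [84.4, 89.9, 108.0]
force: [-3.9, 6.2, 7.6]
finger_gap: 0.0182
[0.93979083 0.49910819 0.01089823] 0.020313713466748595 -42.21639157725275
[297.14464799 264.67094521] 0.0
[358.69348862 243.25868669] 0.0
[ 0.59808091 -0.08220018  0.1273547 ] [-4.4974692   5.89757797  7.79426953] [ 0.88612653  0.47379077 -0.00533378] [-1.86025234e+01  1.44259084e+01  1.00354191e+02  7.01946944e-02
  6.52667875e+01 -4.22164927e+01]
-25 [169.13624792 331.45492299]
-20 [182.01116165 333.2284658 ]
-15 [195.05646939 334.08698839]
-10 [208.1620953  334.02269275]
-5 [221.21736414 333.03635141]
0 [234.11220788 331.13729156]
5 [246.73835935 328.3432607 ]
10 [258.99051067 324.68017727]
15 [270.76741568 320.18177276]
20 [281.9729172  314.88913438]
25 [292.51688256 308.85015955]
30 [302.31603394 302.11893526]
35 [311.29466286 294.75505663]
40 [319.38522218 286.82289971]
```

View pics/e5.png

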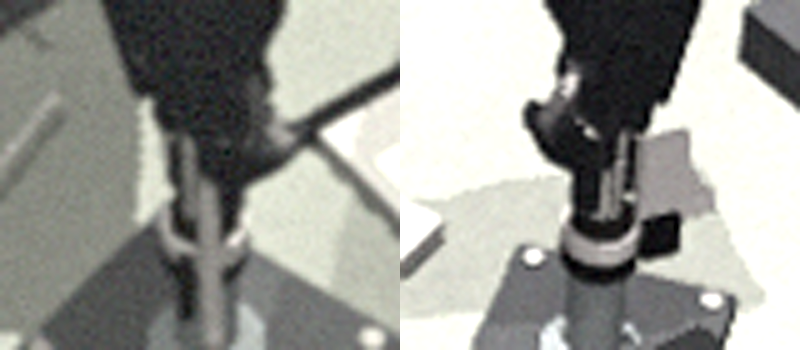

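Viewed (10): the lever arm now points at the scene camera with its tip near left (217,335), so its azimuth is about −7°. I estimate the stop at about −11°, so I'll creep on and watch joint 6's torque.

```bash

q(){ python3 -c "
from h import *
s=r.observe();print(s['wrist_torque'],s['tau'][5],s['q'][5],s['force'])"; }
python3 -m pendant '0 0 0 2 0 0 10; 0 0 0 0 0 0 10; 0 0 0 0 0 0 10' |head -1; q
python3 -m pendant '0 0 0 2 0 0 10; 0 0 0 0 0 0 10; 0 0 0 0 0 0 10'|head -1; q
python3 -m pendant '0 0 0 2 0 0 10; 0 0 0 0 0 0 10; 0 0 0 0 0 0 10'|head -1; q
```

```text
clock: 8.75
[0.86939306 0.4588852  0.09520372] 0.06732151145115495 -40.2243304510367 [-3.3391615   6.36265783  7.57064349]
clock: 9.05
[0.8989386  0.53192617 0.03852243] 0.06721236510202289 -38.22717644520164 [-2.99515897  5.50106937  7.52647266]
clock: 9.35
[0.9958966  0.45583318 0.26680901] 0.2529339864850044 -36.251973422677324 [-3.56235199  6.17131711  7.67020214]
```

```bash

q(){ python3 -c "
from h import *
s=r.observe();print(s['wrist_torque'],s['tau'][5],s['q'][5],s['force'],s['tcp_pos'])"; }
python3 -m pendant '0 0 0 2 0 0 10; 0 0 0 0 0 0 10; 0 0 0 0 0 0 10' |head -1; q
python3 -m pendant '0 0 0 2 0 0 10; 0 0 0 0 0 0 10; 0 0 0 0 0 0 10'|head -1; q
python3 chk.py 6
python3 - <<'E'
from h import *
a,b=ld('s6'),ld('d6'); ax=np.array([.598,-.082])
P=[]
for d in(a,b):
    im=d['img']; u,v=proj(d,[.598,-.082,.125]).astype(int); x=cv2.resize(im[v-25:v+25,u-28:u+28],(400,357),interpolation=cv2.INTER_CUBIC); x=np.clip(x*1.6,0,255).astype(np.uint8); P.append(x)
    g=cv2.cvtColor(im,cv2.COLOR_RGB2GRAY).astype(np.float32)
    for az in range(-24,8,2):
        t=np.radians(az); p=proj(d,[*(ax+.06*np.array([np.cos(t),np.sin(t)])),.114]); print(az,int(cv2.getRectSubPix(g,(1,1),tuple(map(float,p)))[0,0]),end=' | ')
    print()
cv2.imwrite('pics/c6.png',np.hstack(P)[:,:,::-1])
E
```

```text
clock: 9.65
[1.09352904 0.4633816  0.49917463] 0.5334010720252991 -34.29422685059352 [-3.16822141  6.91891172  8.73417294] [ 0.59804853 -0.08185952  0.1273418 ]
clock: 9.95
[1.2558217  0.42853191 0.8708077 ] 0.8500914461910725 -32.342778567862965 [-3.15208389  7.1725326   7.92509489] [ 0.5980464  -0.08169118  0.12735167]
[297.14464799 264.67094521] 0.0
[358.69348862 243.25868669] 0.0
[ 0.59805332 -0.08170366  0.12736649] [-3.73342778  7.72414779  8.18300142] [1.23783868 0.44685228 0.80183384] [-1.85635613e+01  1.44213148e+01  1.00358403e+02  8.47212126e-02
  6.52845310e+01 -3.23448842e+01]
-24 63 | -22 40 | -20 41 | -18 61 | -16 82 | -14 97 | -12 102 | -10 97 | -8 86 | -6 75 | -4 71 | -2 71 | 0 77 | 2 99 | 4 125 | 6 131 | 
-24 116 | -22 122 | -20 126 | -18 120 | -16 115 | -14 119 | -12 122 | -10 129 | -8 130 | -6 130 | -4 131 | -2 123 | 0 117 | 2 117 | 4 111 | 6 111 |
```

View pics/c6.png

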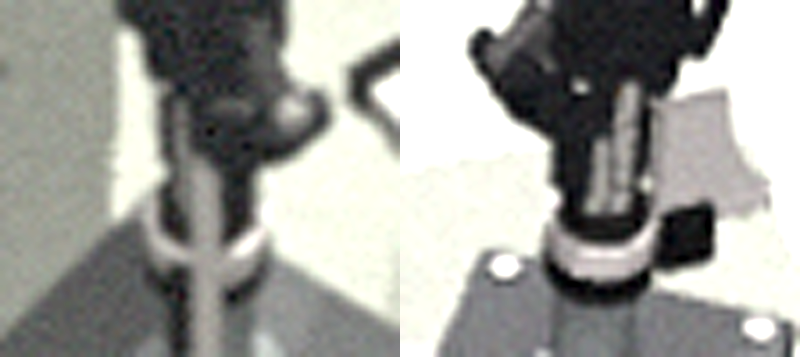

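Viewed (11): the lever arm lies along azimuth −12°, where I expected the stop (−11.3°). Joint torque climbs linearly, so the finger is pressing on the stop. I'll check the ring height once more, check the bystanders, then hand in.

```bash
python3 - <<'E'
from h import *
ax=np.array([.598,-.082])
for f in('d3','d6'):
    d=ld(f); g=cv2.cvtColor(d['img'],cv2.COLOR_RGB2GRAY).astype(np.float32); c=np.linalg.inv(cam(d))[:2,3]; h=(c-ax)/np.linalg.norm(c-ax)
    print(f,' '.join(f"{z*1000:.0f}:{np.mean([cv2.getRectSubPix(g,(1,1),tuple(map(float,proj(d,[*(ax+.01*h+t*np.array([-h[1],h[0]])),z]))))[0,0] for t in(-.002,0,.002,.004)]):.0f}" for z in np.arange(.112,.134,.002)))
for x,y in(('scene0','s6'),('side0','d6')):
    A,B=ld(x)['img'],ld(y)['img']; n=cv2.absdiff(A,B).max(2)
    k,l,st,_=cv2.connectedComponentsWithStats(cv2.morphologyEx((n>60).astype(np.uint8),cv2.MORPH_OPEN,np.ones((3,3))))
    print([tuple(map(int,s)) for s in st[1:] if s[4]>25])
s=r.observe(); print(s['clock'],s['finger_gap'],s['tcp_pos'],s['dq'].round(2))
E
```

```text
d3 112:20 114:19 116:19 118:28 120:43 122:72 124:85 126:85 128:82 130:78 132:82 134:86
d6 112:19 114:18 116:19 118:26 120:39 122:65 124:82 126:90 128:93 130:95 132:89 134:85
[(291, 0, 12, 25, 156), (289, 0, 93, 135, 3788), (467, 0, 19, 30, 387), (506, 0, 25, 15, 253), (496, 11, 24, 11, 177), (521, 19, 27, 24, 274), (350, 32, 10, 14, 103), (486, 33, 56, 78, 2253), (373, 80, 7, 12, 62), (247, 88, 7, 16, 53), (269, 136, 11, 35, 248), (282, 137, 24, 13, 207), (319, 155, 8, 21, 139), (356, 160, 28, 22, 415), (393, 166, 100, 33, 1641), (267, 175, 7, 11, 50), (261, 177, 90, 103, 3096), (242, 179, 17, 7, 71), (306, 282, 7, 10, 52)]
[(66, 0, 56, 41, 1373), (120, 35, 63, 44, 638), (95, 52, 18, 17, 149), (187, 71, 29, 24, 366), (213, 86, 167, 175, 6818), (105, 96, 9, 3, 27), (332, 140, 47, 28, 403), (297, 155, 12, 11, 92), (344, 164, 42, 21, 442), (75, 171, 64, 82, 2677), (386, 184, 4, 9, 30), (128, 205, 54, 89, 2720), (70, 242, 15, 13, 127), (0, 252, 56, 20, 818), (110, 263, 14, 21, 131), (0, 271, 59, 47, 2315), (153, 293, 105, 98, 4925), (276, 294, 126, 55, 2570), (56, 313, 20, 17, 199), (162, 346, 4, 9, 31), (10, 353, 101, 57, 4091), (168, 359, 17, 45, 484), (112, 405, 54, 16, 554)]
10.05 0.018339497531117233 [ 0.59805332 -0.08170366  0.12736649] [ 0.06 -0.03  0.01  0.05 -0.1   0.06]
```

```bash
python3 -c "
from h import *
print(r.hand_in())"
```

```text
the job is handed in; nothing more can be done
None
```

I took the farthest of the three stands (0.60 m out), gripped its inner tube just above the rubber ring at 80 N, and pressed it down about 60 mm. I then turned the hand 76° clockwise, which swept the lever shut. The job was handed in at about 10 s with the tube still gripped and the finger pressing the lever on its stop; no verdict was reported.

**Last checks:**
- **Ring height:** the ring's middle is at about 119.5 mm against the rim's 120 mm, give or take about 1.5 mm. The ring's edge did not move while the lever turned. My first rough fix of the ring's starting height (175 mm) disagreed with the closer measurements (180–181 mm), and I used the closer ones.
- **Possible dip on gripping:** the stud read 2.4 mm lower once the fingers had closed. I could not tell whether the tube dipped or a shadow shifted the reading. The height above comes from the ring's edge after pressing, so it doesn't depend on that reading.
- **Lever:** it lies at about −12°, where I estimated the stop at about −11.3°. The turning torque on the last joint rose steadily over the last steps to 0.85 Nm, which fits pressing on the stop.
- **Forces and grip:** about 8 N upward at the wrist, fingers still closed on the tube, arm at rest.
- **Other things on the desk:** I compared pictures from before and after by differencing only, without inspecting each object. The changes look like the arm, its shadows and the lever, but some of those regions lie over objects, so the check is not conclusive. The arm made no contact with them that I noticed.

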